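# Change over the two feed slides beside the marking machine

## Robot

A 7-joint arm with a two-finger parallel gripper is mounted at the origin on a cart in front of the work surface, level with it; the furniture and walls round the work are solid. World frame = base frame: x ahead of the robot, y to its left, z up, the work surface at z = 0. Lengths are in mm, angles in rad, forces in N, time in s.
With the tool pointing down it reaches from about 400 to 850 mm from the base axis. Payload 4.5 kg.
Tool frame: the origin (TCP) lies at the very end of the fingers, on their centre line; the grasp point (between the pads) lies 19 mm behind it; y points along the fingers, z is the direction in which the jaws open and shut, and the axes are right-handed (so a half turn about y gives the same grasp; the last joint's range is limited). The gripper opens to 88 mm and grips with 3 to 60 N. Pads are 18 mm wide; open, the fingers measure 123 mm over their backs; the gripper's body (75 mm by 187 mm) begins 45 mm behind the grasp point.
Start: joints at [-1.26, 0.689, -0.195, 1.565, 0.157, 0.902, -0.215], TCP at [170.779, 601.239, 238.743] pointing down, gripper open.
Joint ranges: [-3.01, 3.01], [-0.46, 2.08], [-1.47, 1.51], [0.13, 2.56], [-1, 4.14], [0.04, 2.09], [-2.66, 2.66]. Speed limits (rad/s): [2.57, 2.57, 3.14, 3.14, 3.14, 3.14, 3.14].

## Interface

Orientations are given as a unit quaternion [x, y, z, w].
In Python, from rig import ctrl gives the robot as it stands.
- The arm moves only by the tool carry_out, never from a script. Its argument "steps" is a list of rows, each a list of 3 entries, a list of its own where there are three numbers: the shift along the world's x, y, z in mm, then the turn, a rotation vector about the world's x, y, z in rad, then the finger opening in mm, from 0 to 88.1. A call has 1 to 5 rows; each row shifts and turns the commanded pose from where the row before left it; what a row does not reach is not made up. A row lasts 1/12 s, in which the tool goes at most 41.7 mm and 7.16 degrees, less where a joint would pass 70% of its speed; a pose out of reach is approached as far as the arm can. A call is refused whole if a number of a shift passes 41.7 or a number of a turn 0.125, either way. A call with a gripper value outside its range is refused whole. The fingers move at their own pace and stop on an object; "newtons" is the grip in N (left out, the last holds). Time passes only in rows, so rows that do not move let the fingers close. It gives the time, the measured TCP pose, the force and the opening at its end, in the units of the state.
- ctrl.observe(): the state, without advancing time (a new reading comes with each control period).
- ctrl.get_image(name): name is "scene" or "top"; returns a dict with "color" (420x560x3 uint8, red, green, blue), "K" (3x3 intrinsics, pixels), "extrinsics" (4x4, takes a point from camera to world coordinates). Camera axes: x right, y down, z forward; pixel columns grow to the right and rows downward; lengths in mm; the calibration is good to about 2 mm. A picture is of the moment at which its call begins. There is no depth.
- ctrl.job_done(): hands the job in, once; it reports no verdict.
Trained networks look in a picture, given as the dict that the camera call returned (one of the last four; its "shot" number tells which), for a name from the list of things; names that differ only in an ending like _2 or _b are one class to them, and where a whole thing is asked for, a point or a joint stands for the part that bears it (a point fixed in the world has none). Each returns a list of dicts, best first, with "score" (0 to 1); they miss things now and then, are a little off and sometimes report something else, mostly with a low value. They report only what shows in the picture. A call takes as long as a camera call.
- ctrl.boxes_of(thing, picture): "xy" ([column, row] in pixels, amid what is visible of it).
- ctrl.tip_of(thing, picture): "xy" ([column, row] in pixels: a listed point, or the origin of a listed thing).
The state is a dict: "time_s": time; "q": joint angles; "joint_vel": joint speeds; "effort": joint torques, N m; "tcp_pos": TCP position; "tcp_rot": TCP orientation; "ft_force": force on the tool from outside, world axes, zero at the start; "torque": the same for the moment, N m; "grip_width": finger opening in mm.
Only numpy, scipy, OpenCV 4.12 (cv2) and the standard library are available. Lean on these libraries where they do the work, as an engineer would, in place of code of your own. Each camera call takes 0.05 s, during which the arm holds its last target.

## Task

Two short rail slides stand on the desk, one on each side of the marking machine: one is drawn out and empty, the other is at home with a short bush in its nest. Push the empty slide fully home, and hook a fingertip behind the front lip of the loaded slide and draw it out to its front stop, in either order. Work gently with the fingertips and grip nothing. Leave the bush sitting in its nest without touching or lifting it, and leave the loose things round about where they are.

Things in the scene. Friction and masses are not known exactly. Their poses are not given: they have to be found in the camera images.
- unit_empty: Frame of the empty slide's unit: a grey base plate 180 x 60 x 6 mm screwed to the desk, carrying a steel rail; origin at the centre of its underside on the desk top; the slide is drawn out along its -x (roughly towards the robot) and home along its +x; z up. It stands left or right of the marking machine, by chance
- slide_empty (a joint): How far the empty slide is drawn out along its unit's -x: 0 = fully home against the rear stop, 0.075 m = fully out against the front stop. It glides with about 2 N of friction and light damping and stays where it is left; 3 to 8 N moves it, no spring, no latch
- slide_empty_lip (a point): Middle of the top edge of the empty slide's lip, on its rear face, 54 mm above the desk; axes as the unit. The lip is an upright plate across the slide's front end, 5 mm thick, 56 mm wide along y, rising 26 mm over the slide's deck (28 mm above the desk). Behind it the deck is clear and open-sided for 48 mm, up to the 11 mm high nest wall; in front only the rail and a stop block 20 mm high
- unit_loaded: Frame of the loaded slide's unit, which looks the same: a grey base plate 180 x 60 x 6 mm screwed to the desk, carrying a steel rail; origin at the centre of its underside on the desk top; the slide is drawn out along its -x (roughly towards the robot) and home along its +x; z up. It stands left or right of the marking machine, by chance
- slide_loaded (a joint): How far the loaded slide is drawn out along its unit's -x: 0 = fully home against the rear stop, 0.075 m = fully out against the front stop. It glides with about 2 N of friction and light damping and stays where it is left; 3 to 8 N moves it, no spring, no latch
- slide_loaded_lip (a point): Middle of the top edge of the loaded slide's lip, on its rear face, 54 mm above the desk; axes as the unit. The lip is an upright plate across the slide's front end, 5 mm thick, 56 mm wide along y, rising 26 mm over the slide's deck (28 mm above the desk). Behind it the deck is clear and open-sided for 48 mm, up to the 11 mm high nest wall; in front only the rail and a stop block 20 mm high
- slide_loaded_nest (a point): Centre of the floor of the loaded slide's nest, 28 mm above the desk, 74 mm behind the lip's rear face; a square 44 x 44 mm inside, walls 4 mm thick and 11 mm high, in which the bush stands with some 5 mm of play
- short_bush_mid (a point): Centre of the short bush, a loose pale turned ring 34 mm across and 20 mm high, bore about 20 mm, standing in the loaded slide's nest (its top 48 mm above the desk); z along its axis
- tall_bush_mid (a point): Centre of the tall bush, 36 mm across and 36 mm high, standing, loose on the desk, a bystander, to be left alone
- ring_mid (a point): Centre of a small grey ring, 30 mm across and 12 mm high, loose on the desk, a bystander, to be left alone
- gauge_mid (a point): Centre of a plug gauge, 118 x 33 x 33 mm, along its y, loose on the desk, a bystander, to be left alone
- paintbrush_mid (a point): Centre of a flat brush, 218 x 44 x 13 mm, along its y, loose on the desk, a bystander, to be left alone
- hex_key_mid (a point): Centre of a hex key, 78 x 28 x 6 mm, along its y, loose on the desk, a bystander, to be left alone
- black_pen_mid (a point): Centre of a thin black pen, 145 x 12 x 9 mm, along its y, loose on the desk, a bystander, to be left alone

How it is judged:
By the outcome, as a careful person would: the job done as asked, in the order asked, and still so for the second after the job is handed in, with the robot touching nothing.
It also fails if it takes over 43 s, if anything falls off the work surface, if the arm or the gripper's body presses on something with over 40 N, if the wrist force passes 120 N, or if a joint passes its speed limit or range.

## Working session

There is one attempt and no reset: what is moved stays moved. The work goes in short steps, Python scripts to look and compute and a tool call to move; the robot and the scene stay as the last step left them, time stands still between calls to the robot, and variables do not carry over. Pictures are saved under pics/ and viewed, and the job is handed in when it is done.

Besides the shell and the picture viewer there is one more tool, called as name([rows], argument=value, ...), one row to a line, values as JSON. carry_out: Moves the arm, as the interface text tells. Its arguments: {"type":"object","properties":{"steps":{"type":"array"},"newtons":{"type":"number"}},"required":["steps"]}

```bash
mkdir -p pics; cat > h.py <<'E'
import numpy as np, cv2
from rig import ctrl
def ray(p,xy,z):
    K=np.array(p["K"]);T=np.array(p["extrinsics"])
    d=T[:3,:3]@np.linalg.solve(K,[xy[0],xy[1],1]);o=T[:3,3]
    return o+d*(z-o[2])/d[2]
def proj(p,X):
    K=np.array(p["K"]);T=np.array(p["extrinsics"])
    c=T[:3,:3].T@(np.array(X)-T[:3,3]);u=K@c;return u[:2]/u[2]
def save(p,n):
    cv2.imwrite("pics/"+n,p["color"][:,:,::-1])
E
python3 - <<'E'
from h import *
print(ctrl.observe())
Z=dict(unit_empty=0,unit_loaded=0,slide_empty_lip=54,slide_loaded_lip=54,slide_loaded_nest=28,short_bush_mid=38,tall_bush_mid=18,ring_mid=6,gauge_mid=16,paintbrush_mid=6,hex_key_mid=3,black_pen_mid=4)
for cam in("top","scene"):
    p=ctrl.get_image(cam);save(p,cam+"0.png")
    print(cam,np.round(p["extrinsics"],2).tolist())
    for k,z in Z.items():
        for r in ctrl.tip_of(k,p)[:2]:
            print(k,np.round(r["xy"],1),round(r["score"],2),np.round(ray(p,r["xy"],z),1))
E
```

```text
{'time_s': 0.0, 'q': array([-1.26020703,  0.68999253, -0.19448335,  1.56636941,  0.15729913,
        0.90247644, -0.21508512]), 'joint_vel': array([ 0.00177229,  0.00169994, -0.00141851,  0.00011797,  0.00021497,
        0.00082204, -0.00160249]), 'effort': array([ 1.44397873e-04, -5.27559972e+01, -1.26691114e+00, -1.53425592e+01,
       -5.25930827e-02,  6.50520204e-03,  1.72060008e-04]), 'tcp_pos': array([170.6808087 , 600.57567181, 237.89715479]), 'tcp_rot': array([ 0.70100464, -0.09755776,  0.09748278, -0.69969428]), 'ft_force': array([-1.15498865,  0.15940388, -0.80725719]), 'torque': array([-0.01192058,  0.00892532, -0.05069759]), 'grip_width': 87.97046119201607}
top [[-0.01, -1.0, 0.09, 423.68], [-1.0, 0.01, 0.0, -84.36], [-0.0, -0.09, -1.0, 1088.37], [0.0, 0.0, 0.0, 1.0]]
unit_empty [134.  198.4] 0.59 [574.9 338.8   0. ]
unit_empty [338.8 188.2] 0.51 [ 596.2 -244.1    0. ]
unit_loaded [334.1 211.4] 0.58 [ 530.1 -229.     0. ]
unit_loaded [380.7 234.4] 0.29 [ 463.3 -358.4    0. ]
slide_empty_lip [123.4 220.5] 0.67 [507.9 345.1  54. ]
slide_loaded_lip [335.2 216.9] 0.64 [ 509.9
[... 734 characters left out ...]
it_loaded [314.4 235.8] 0.56 [ 526.9 -223.6    0. ]
slide_empty_lip [182.6 154.5] 0.64 [520.7 343.3  54. ]
slide_loaded_lip [316.8 224.1] 0.6 [ 523.8 -231.7   54. ]
slide_loaded_nest [325.4 215.5] 0.91 [ 596.9 -212.4   28. ]
short_bush_mid [328.3 221.9] 0.52 [ 568.7 -242.5   38. ]
tall_bush_mid [338.7 262.2] 0.56 [ 466.9 -351.4   18. ]
ring_mid [191.7 194.3] 0.36 [425.6 203.9   6. ]
ring_mid [221.  212.1] 0.27 [422.1  65.9   6. ]
gauge_mid [371.8 290.1] 0.94 [ 439.5 -476.5   16. ]
paintbrush_mid [232.1 210.5] 0.94 [450.1  44.1   6. ]
hex_key_mid [274.2 234.4] 0.43 [ 452.1 -128.2    3. ]
hex_key_mid [314.3 224.4] 0.22 [ 565.5 -194.7    3. ]
black_pen_mid [217.3 210.8] 0.48 [420.8  81.2   4. ]
```

```bash
python3 - <<'E'
import cv2
a=cv2.imread("pics/top0.png");b=cv2.imread("pics/scene0.png")
cv2.imwrite("pics/t1.png",a)
L=cv2.resize(a[140:280,80:180],None,fx=4,fy=4,interpolation=cv2.INTER_CUBIC);R=cv2.resize(a[140:280,290:390],None,fx=4,fy=4,interpolation=cv2.INTER_CUBIC)
cv2.imwrite("pics/t2.png",cv2.hconcat([L,R]))
L=cv2.resize(b[110:210,150:250],None,fx=4,fy=4,interpolation=cv2.INTER_CUBIC);R=cv2.resize(b[175:275,270:370],None,fx=4,fy=4,interpolation=cv2.INTER_CUBIC)
cv2.imwrite("pics/s2.png",cv2.hconcat([L,R]))
E
```

```text
(no output)
```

View pics/top0.png

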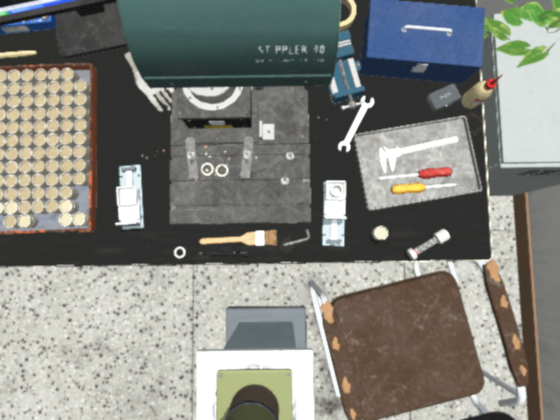

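View pics/scene0.png

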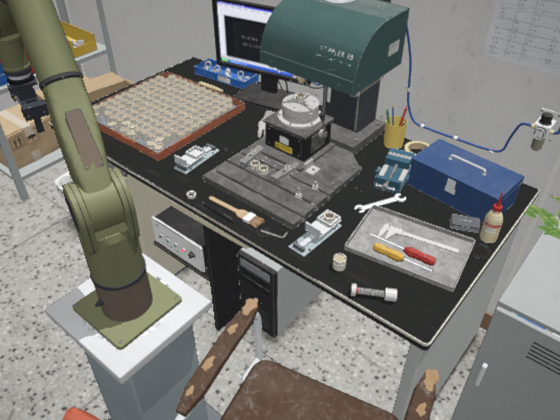

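View pics/t2.png

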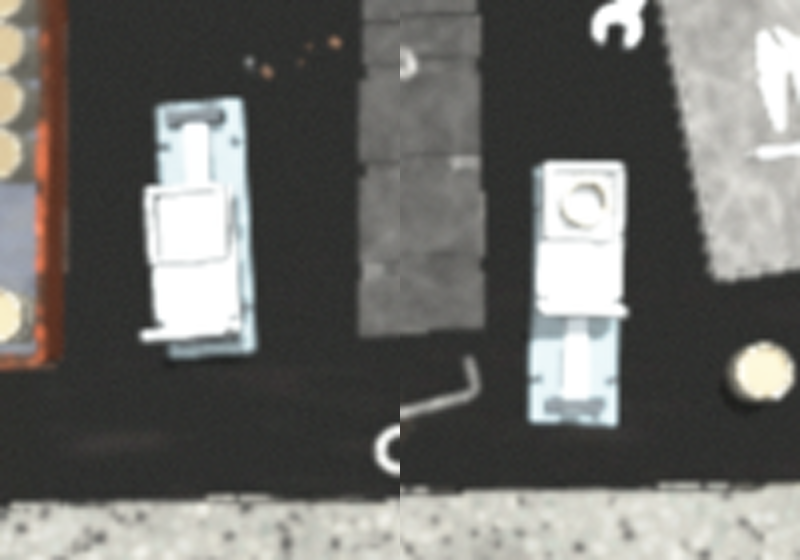

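View pics/s2.png

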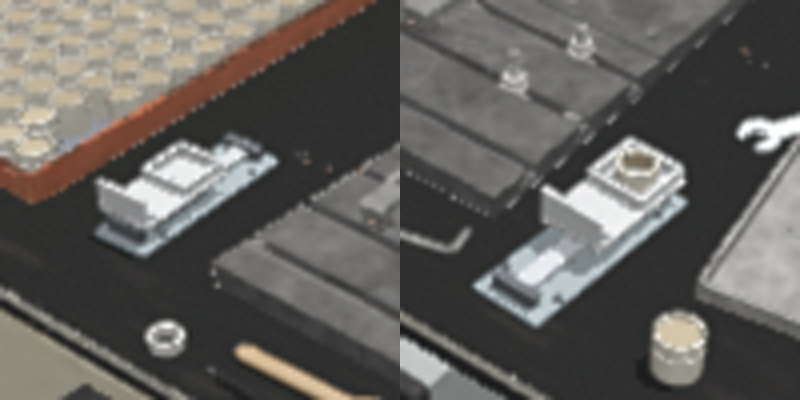

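The empty slide's unit is on the left (top view, around pixel 131,197). The loaded unit is on the right (around 334,212), with the bush in its nest at about 336,191. I'll fit both plate frames from their corners and check the fit with an overlay.

```bash
cat > fit.py <<'E'
from h import *
def wire(x,y,a,d):
    c,s=np.cos(a),np.sin(a);R=np.array([[c,-s],[s,c]])
    def W(P): P=np.array(P,float); return np.c_[P[:,:2]@R.T+[x,y],P[:,2]]
    b=lambda x0,x1,y0,y1,z:W([[x0,y0,z],[x1,y0,z],[x1,y1,z],[x0,y1,z]])
    return W,b
def draw(p,n,units,crops):
    S=4;im=cv2.resize(p["color"][:,:,::-1],None,fx=S,fy=S,interpolation=cv2.INTER_CUBIC)
    for (x,y,a,lx) in units:   # lx: lip rear face x in unit frame
        W,b=wire(x,y,a,0)
        for q,c in((b(-90,90,-30,30,6),(0,200,0)),(b(lx-5,lx,-28,28,54),(0,0,255)),(b(lx+48,lx+100,-26,26,39),(255,0,0)),(b(lx-5,lx,-28,28,28),(0,160,255))):
            u=np.array([(proj(p,X)+.5)*S for X in q]).astype(int)
            cv2.polylines(im,[u],True,c,1)
    cv2.imwrite("pics/"+n,cv2.hconcat([im[r0*S:r1*S,c0*S:c1*S] for r0,r1,c0,c1 in crops]))
E
cat > run1.py <<'E'
from fit import *
t=ctrl.get_image("top");s=ctrl.get_image("scene")
C=[(119.25,165.5),(140.5,164.5),(143.75,228),(122,229.25)]
for c in C:print(np.round(ray(t,c,6),1))
for c in[(322,246.25),(344.5,246.5)]:print('R',np.round(ray(t,c,6),1))
for c in[(115,223.2),(139.5,222.5),(324.5,217),(347,218)]:print('lip',np.round(ray(t,c,54),1))
np.save("x.npy",0)
import pickle;pickle.dump((t,s),open("im.pkl","wb"))
E
python3 run1.py
```

```text
[669.3 380.7   6. ]
[671.3 320.1   6. ]
[489.9 307.3   6. ]
[487.2 368.4   6. ]
R [ 432.2 -192.     6. ]
R [ 430.6 -254.7    6. ]
lip [500.9 367.5  54. ]
lip [501.9 301.6  54. ]
lip [ 510.  -195.7   54. ]
lip [ 506.5 -256.    54. ]
```

```bash
cat > run2.py <<'E'
from fit import *
import pickle;t,s=pickle.load(open("im.pkl","rb"))
U=[(579.4,344,0.069,-75),(521,-225,-0.035,-11)]
draw(t,"ft.png",U,[(150,240,80,180),(150,260,290,390)][:1]+[(165,255,290,390)])
draw(s,"fs.png",U,[(135,185,160,230),(195,265,280,350)][1:]+[(115,185,160,230)])
E
python3 run2.py
```

```text
(no output)
```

View pics/ft.png

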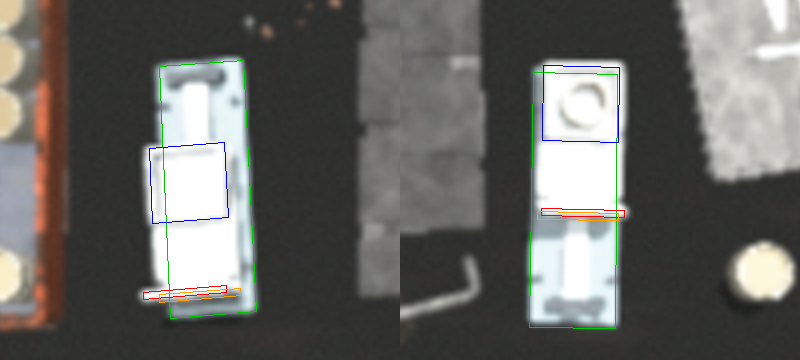

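View pics/fs.png

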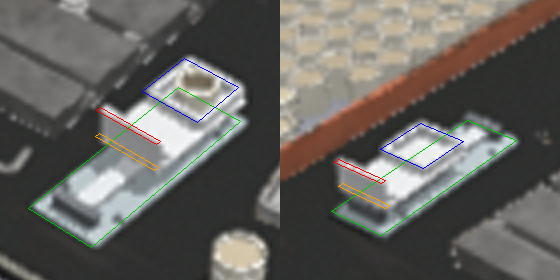

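```bash
python3 - <<'E'
from h import *
from scipy.spatial.transform import Rotation as R
o=ctrl.observe();print(R.from_quat(o["tcp_rot"]).as_matrix().round(3),o["time_s"])
E
```

```text
[[ 0.962  0.     0.273]
 [-0.273  0.     0.962]
 [-0.    -1.     0.   ]] 1.4
```

carry_out([
  [[29, -26, 0], [0, 0, 0.035], 0],
  [[29, -26, 0], [0, 0, 0.035], 0],
  [[29, -26, 0], [0, 0, 0.035], 0],
  [[29, -26, 0], [0, 0, 0.035], 0],
  [[29, -26, 0], [0, 0, 0.035], 0],
])

```text
time_s: 1.82
tcp_pos: [316.9, 470.0, 238.9]
tcp_rot: [-0.706, 0.035, -0.035, 0.706]
ft_force: [0.8, 0.9, 0.7]
grip_width: 56.7
```

carry_out([
  [[29, -26, 0], [0, 0, 0.035], 0],
  [[29, -26, 0], [0, 0, 0.035], 0],
  [[29, -26, 0], [0, 0, 0.035], 0],
  [[29, -26, 0], [0, 0, 0.035], 0],
  [[29, -26, 0], [0, 0, 0.035], 0],
])

```text
time_s: 2.23
tcp_pos: [462.2, 339.8, 238.9]
tcp_rot: [-0.707, -0.027, 0.026, 0.707]
ft_force: [0.6, 0.4, -0.2]
grip_width: 23.4
```

carry_out([
  [[0, -1, -40], [0, 0, 0], 0],
  [[0, -1, -40], [0, 0, 0], 0],
  [[0, -1, -40], [0, 0, 0], 0],
  [[0, 0, -40], [0, 0, 0], 0],
  [[0, 0, -20], [0, 0, 0], 0],
])

```text
time_s: 2.65
tcp_pos: [459.2, 336.5, 54.8]
tcp_rot: [0.708, 0.024, -0.027, -0.706]
ft_force: [-0.1, 0.0, 0.7]
grip_width: 0.5
```

```bash
cat > look.py <<'E'
import sys
from fit import *
from scipy.spatial.transform import Rotation as R
n=sys.argv[1];S=4
o=ctrl.observe();print(o["time_s"],o["tcp_pos"].round(1),o["ft_force"].round(1),o["grip_width"].round(1))
t=ctrl.get_image("top");s=ctrl.get_image("scene")
def cr(p,r0,c0):return cv2.resize(p["color"][r0:r0+100,c0:c0+100,::-1],None,fx=4,fy=4,interpolation=cv2.INTER_CUBIC)
a=cv2.hconcat([cr(t,150,85 if n[0]=="L" else 290),cr(s,*((105,145) if n[0]=="L" else (185,265)))])
cv2.imwrite("pics/"+n+".png",a)
E
python3 look.py L1
```

```text
Traceback (most recent call last):
  File "look.py", line 5, in <module>
    o=ctrl.observe();print(o["time_s"],o["tcp_pos"].round(1),o["ft_force"].round(1),o["grip_width"].round(1))
                                                                                    ^^^^^^^^^^^^^^^^^^^^^
AttributeError: 'float' object has no attribute 'round'
```

carry_out([
  [[2, 0, -8], [0, 0, 0], 0],
  [[2, 0, -8], [0, 0, 0], 0],
  [[0, 0, 0], [0, 0, 0], 0],
])

```text
time_s: 2.9
tcp_pos: [465.5, 338.4, 42.4]
tcp_rot: [-0.707, -0.026, 0.026, 0.707]
ft_force: [-0.2, 0.5, 0.4]
grip_width: 0.5
```

```bash
sed -i 's/o\["grip_width"\].round(1)/o["grip_width"]/' look.py; python3 look.py L1
```

```text
2.9 [465.5 338.4  42.4] [-0.2  0.5  0.4] 0.5079613308160511
```

View pics/L1.png

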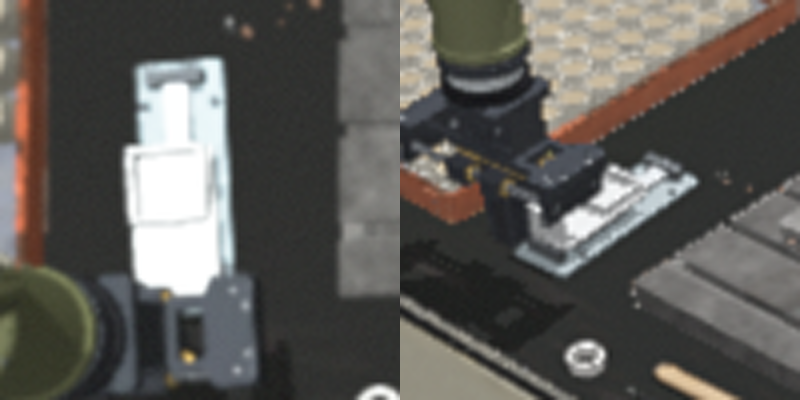

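The closed fingertip is in front of the left lip, clear of it, so I'll push along the rail.

carry_out([
  [[6, 0.4, -2], [0, 0, 0], 0],
  [[6, 0.4, -2], [0, 0, 0], 0],
  [[5, 0.3, 0], [0, 0, 0], 0],
  [[4, 0.3, 0], [0, 0, 0], 0],
  [[4, 0.3, 0], [0, 0, 0], 0],
])

```text
time_s: 3.42
tcp_pos: [490.4, 339.9, 39.1]
tcp_rot: [-0.707, -0.026, 0.026, 0.707]
ft_force: [-2.0, -0.1, 1.3]
grip_width: 0.4
```

carry_out([
  [[4, 0.3, 0], [0, 0, 0], 0],
  [[4, 0.3, 0], [0, 0, 0], 0],
  [[4, 0.3, 0], [0, 0, 0], 0],
  [[4, 0.3, 0], [0, 0, 0], 0],
  [[4, 0.3, 0], [0, 0, 0], 0],
])

```text
time_s: 3.83
tcp_pos: [509.9, 341.4, 38.7]
tcp_rot: [0.707, 0.026, -0.026, -0.707]
ft_force: [-2.8, -0.9, 2.0]
grip_width: 0.8
```

carry_out([
  [[4, 0.3, 0], [0, 0, 0], 0],
  [[4, 0.3, 0], [0, 0, 0], 0],
  [[4, 0.3, 0], [0, 0, 0], 0],
  [[4, 0.3, 0], [0, 0, 0], 0],
  [[4, 0.3, 0], [0, 0, 0], 0],
])

```text
time_s: 4.25
tcp_pos: [530.2, 342.9, 38.7]
tcp_rot: [0.707, 0.026, -0.026, -0.707]
ft_force: [-2.6, -0.6, 0.7]
grip_width: 0.3
```

carry_out([
  [[4, 0.3, 0], [0, 0, 0], 0],
  [[4, 0.3, 0], [0, 0, 0], 0],
  [[4, 0.3, 0], [0, 0, 0], 0],
  [[3, 0.2, 0], [0, 0, 0], 0],
  [[3, 0.2, 0], [0, 0, 0], 0],
])

```text
time_s: 4.67
tcp_pos: [548.2, 344.2, 38.7]
tcp_rot: [-0.707, -0.026, 0.026, 0.707]
ft_force: [-2.6, -0.3, 0.9]
grip_width: 0.2
```

carry_out([
  [[2, 0.1, 0], [0, 0, 0], 0],
  [[2, 0.1, 0], [0, 0, 0], 0],
  [[2, 0.1, 0], [0, 0, 0], 0],
])

```text
time_s: 4.92
tcp_pos: [553.8, 344.6, 38.7]
tcp_rot: [-0.707, -0.026, 0.026, 0.707]
ft_force: [-2.0, -0.7, 2.1]
grip_width: 0.4
```

carry_out([
  [[2, 0.1, 0], [0, 0, 0], 0],
  [[2, 0.1, 0], [0, 0, 0], 0],
])

```text
time_s: 5.08
tcp_pos: [554.5, 344.6, 38.7]
tcp_rot: [0.707, 0.024, -0.028, -0.706]
ft_force: [-12.8, -2.9, 9.3]
grip_width: 0.4
```

carry_out([
  [[2, 0.1, 0], [0, 0, 0], 0],
  [[2, 0.1, 0], [0, 0, 0], 0],
])

```text
time_s: 5.25
tcp_pos: [554.5, 344.6, 38.6]
tcp_rot: [0.708, 0.022, -0.031, -0.705]
ft_force: [-20.0, -4.5, 16.6]
grip_width: 0.5
```

carry_out([
  [[1, 0.1, 0], [0, 0, 0], 0],
  [[1, 0.1, 0], [0, 0, 0], 0],
])

```text
time_s: 5.42
tcp_pos: [554.5, 344.6, 38.6]
tcp_rot: [0.708, 0.021, -0.033, -0.705]
ft_force: [-20.9, -5.3, 18.8]
grip_width: 0.6
```

It hit the rear stop: the force rose to about 20 N with no further travel. Backing off.

carry_out([
  [[-6, -0.4, 0], [0, 0, 0], 0],
  [[-10, -0.7, 0], [0, 0, 0], 0],
  [[-15, -1, 0], [0, 0, 0], 0],
  [[-10, -1, 25], [0, 0, 0], 0],
  [[0, 0, 40], [0, 0, 0], 0],
])

```text
time_s: 5.83
tcp_pos: [518.6, 340.7, 100.7]
tcp_rot: [0.708, 0.024, -0.03, -0.705]
ft_force: [0.3, -0.1, 0.5]
grip_width: 0.5
```

carry_out([
  [[-10, -20, 35], [0, 0, 0], 0],
  [[-10, -38, 0], [0, 0, -0.02], 0],
  [[-5, -41, 0], [0, 0, -0.02], 0],
  [[-2, -41, 0], [0, 0, -0.02], 0],
  [[0, -41, 0], [0, 0, -0.02], 0],
])

```text
time_s: 6.25
tcp_pos: [496.2, 159.9, 139.4]
tcp_rot: [-0.707, 0.001, -0.003, 0.707]
ft_force: [1.0, 0.2, 0.1]
grip_width: 0.3
```

```bash
python3 look.py L2; python3 - <<'E'
from h import *
print(ctrl.observe()["time_s"])
E
```

```text
6.25 [496.2 159.9 139.4] [1.  0.2 0.1] 0.34331158432620534
6.35
```

View pics/L2.png

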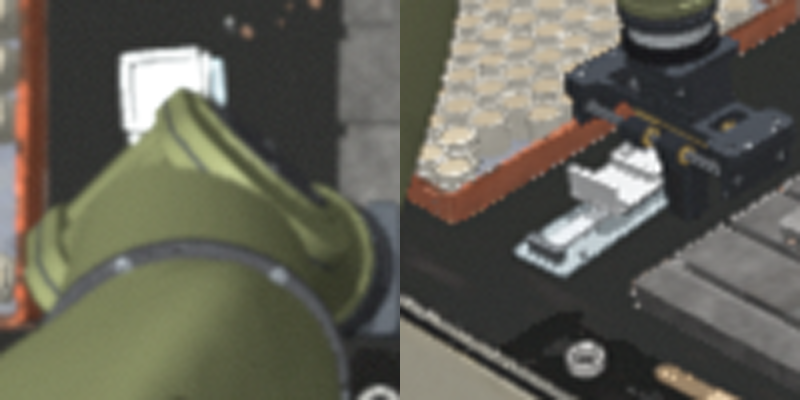

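carry_out([
  [[0, -40, 5], [0, 0, -0.007], 0],
  [[0, -40, 5], [0, 0, -0.007], 0],
  [[0, -40, 5], [0, 0, -0.007], 0],
  [[0, -40, 0], [0, 0, -0.007], 0],
  [[0, -40, 0], [0, 0, -0.007], 0],
])

```text
time_s: 6.77
tcp_pos: [497.3, -40.4, 154.3]
tcp_rot: [-0.707, 0.013, -0.016, 0.707]
ft_force: [0.5, -1.0, 0.1]
grip_width: 0.7
```

carry_out([
  [[7, -38, 0], [0, 0, 0], 0],
  [[7, -38, 0], [0, 0, 0], 0],
  [[7, -38, 0], [0, 0, 0], 0],
  [[7, -38, 0], [0, 0, 0], 0],
  [[7, -33, 0], [0, 0, 0], 0],
])

```text
time_s: 7.18
tcp_pos: [531.8, -227.5, 154.0]
tcp_rot: [0.707, -0.015, 0.016, -0.706]
ft_force: [0.2, 0.4, 0.2]
grip_width: 0.6
```

carry_out([
  [[0, 0, 0], [0, 0, 0], 0],
])

```text
time_s: 7.27
tcp_pos: [531.9, -234.2, 153.6]
tcp_rot: [0.709, -0.018, 0.02, -0.705]
ft_force: [0.2, -0.2, 0.5]
grip_width: 0.9
```

```bash
python3 look.py R1
```

```text
7.2667 [ 531.9 -234.2  153.6] [ 0.2 -0.2  0.5] 0.8855259803670796
```

View pics/R1.png

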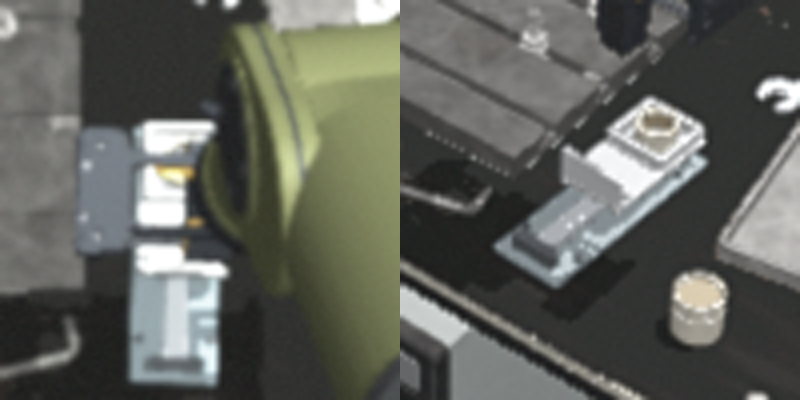

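carry_out([
  [[0, 4, -30], [0, 0, 0], 0],
  [[0, 4, -30], [0, 0, 0], 0],
  [[0, 0, -22], [0, 0, 0], 0],
  [[0, 0, 0], [0, 0, 0], 0],
  [[0, 0, 0], [0, 0, 0], 0],
])

```text
time_s: 7.78
tcp_pos: [530.8, -213.8, 71.4]
tcp_rot: [-0.706, 0.014, -0.013, 0.707]
ft_force: [0.7, -0.8, 0.7]
grip_width: 0.6
```

```bash
python3 look.py R2
```

```text
7.7833 [ 530.8 -213.8   71.4] [ 0.7 -0.8  0.7] 0.6393023803873148
```

View pics/R2.png

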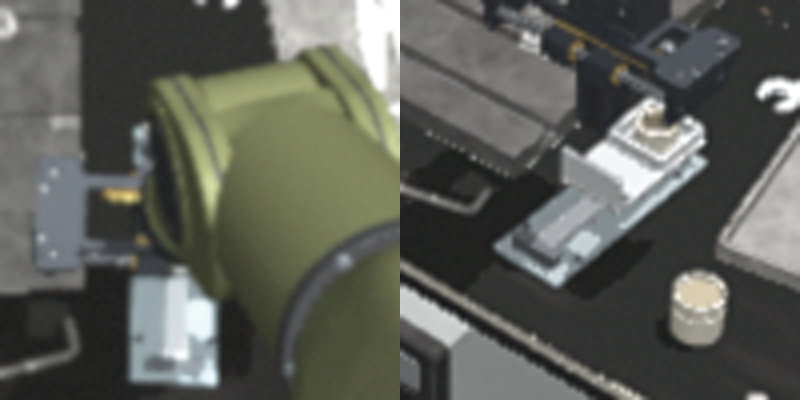

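carry_out([
  [[0, -6, 0], [0, 0, 0], 0],
  [[0, -5, 0], [0, 0, 0], 0],
  [[0, 0, 0], [0, 0, 0], 0],
  [[0, 0, 0], [0, 0, 0], 0],
])

```text
time_s: 8.22
tcp_pos: [530.9, -228.1, 72.4]
tcp_rot: [0.707, -0.015, 0.016, -0.707]
ft_force: [0.3, -0.2, -0.3]
grip_width: 0.3
```

```bash
python3 look.py R3
```

```text
8.2167 [ 530.9 -228.1   72.4] [ 0.3 -0.2 -0.3] 0.34064008624829994
```

View pics/R3.png

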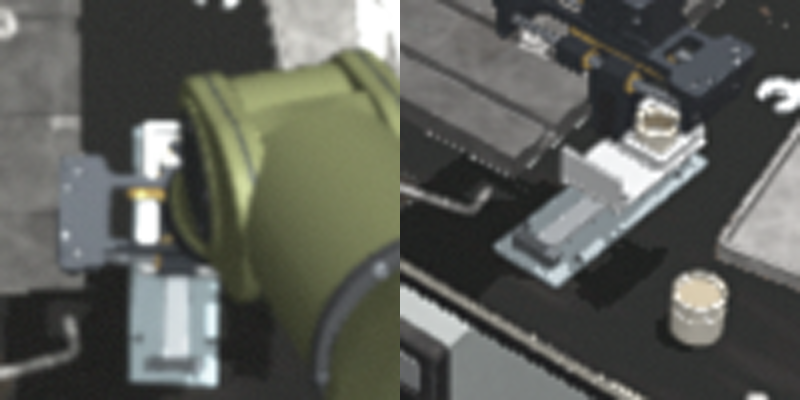

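```bash
python3 - <<'E'
from h import *
import pickle;t,s=pickle.load(open("im.pkl","rb"))
for y in (-228,-210,-246):
  u=proj(s,[531,y,72.4]);print((u-[265,185])*4+[400,0])
E
```

```text
[610.07074824 130.45435662]
[590.29133663 120.24437605]
[630.08102132 140.78350611]
```

The fingertip shows at the predicted pixel, above the deck between the lip and the nest. Lowering it to about 39 mm.

carry_out([
  [[-1, 0, -10], [0, 0, 0], 0],
  [[-1, 0, -10], [0, 0, 0], 0],
  [[0, 0, -8], [0, 0, 0], 0],
  [[0, 0, -5], [0, 0, 0], 0],
  [[0, 0, 0], [0, 0, 0], 0],
])

```text
time_s: 8.73
tcp_pos: [527.7, -226.4, 36.9]
tcp_rot: [-0.707, 0.016, -0.014, 0.707]
ft_force: [1.1, -0.6, -0.4]
grip_width: 0.3
```

```bash
python3 look.py R4
```

```text
8.7333 [ 527.7 -226.4   36.9] [ 1.1 -0.6 -0.4] 0.2778887901802518
```

View pics/R4.png

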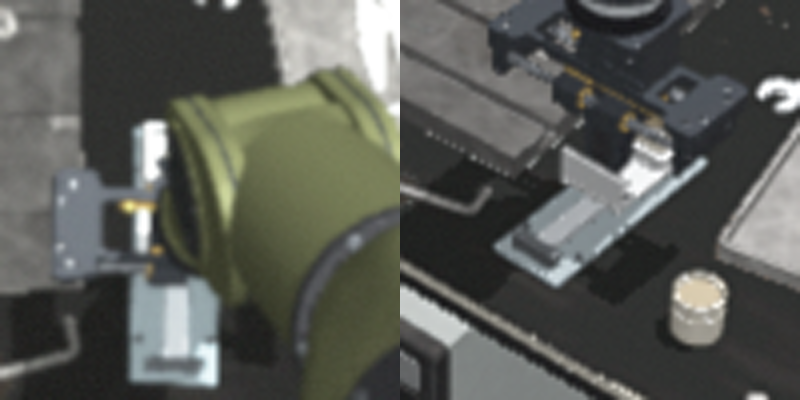

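The finger is behind the lip and free. Drawing it out along the rail.

carry_out([
  [[-3, 0.1, 0], [0, 0, 0], 0],
  [[-3, 0.1, 0], [0, 0, 0], 0],
  [[-3, 0.1, 0], [0, 0, 0], 0],
  [[-3, 0.1, 0], [0, 0, 0], 0],
  [[-3, 0.1, 0], [0, 0, 0], 0],
])

```text
time_s: 9.25
tcp_pos: [514.5, -226.4, 39.1]
tcp_rot: [-0.707, 0.014, -0.016, 0.707]
ft_force: [1.8, 0.6, -0.1]
grip_width: 0.7
```

carry_out([
  [[-4, 0.1, 0], [0, 0, 0], 0],
  [[-4, 0.1, 0], [0, 0, 0], 0],
  [[-4, 0.1, 0], [0, 0, 0], 0],
  [[-4, 0.1, 0], [0, 0, 0], 0],
  [[-4, 0.1, 0], [0, 0, 0], 0],
])

```text
time_s: 9.67
tcp_pos: [493.6, -225.6, 38.9]
tcp_rot: [-0.707, 0.015, -0.015, 0.707]
ft_force: [3.1, 1.1, 1.0]
grip_width: 0.4
```

carry_out([
  [[-4, 0.1, 0], [0, 0, 0], 0],
  [[-4, 0.1, 0], [0, 0, 0], 0],
  [[-4, 0.1, 0], [0, 0, 0], 0],
  [[-4, 0.1, 0], [0, 0, 0], 0],
  [[-4, 0.1, 0], [0, 0, 0], 0],
])

```text
time_s: 10.08
tcp_pos: [473.3, -225.3, 38.7]
tcp_rot: [-0.707, 0.015, -0.015, 0.707]
ft_force: [2.1, 2.0, 1.3]
grip_width: 0.3
```

carry_out([
  [[-4, 0.1, 0], [0, 0, 0], 0],
  [[-4, 0.1, 0], [0, 0, 0], 0],
  [[-4, 0.1, 0], [0, 0, 0], 0],
  [[-3, 0.1, 0], [0, 0, 0], 0],
  [[-3, 0.1, 0], [0, 0, 0], 0],
])

```text
time_s: 10.5
tcp_pos: [455.3, -225.0, 38.7]
tcp_rot: [-0.707, 0.015, -0.015, 0.707]
ft_force: [2.4, 1.7, -0.6]
grip_width: 0.4
```

carry_out([
  [[-2, 0.1, 0], [0, 0, 0], 0],
  [[-2, 0.1, 0], [0, 0, 0], 0],
  [[-2, 0.1, 0], [0, 0, 0], 0],
])

```text
time_s: 10.75
tcp_pos: [450.1, -224.8, 38.8]
tcp_rot: [-0.707, 0.014, -0.015, 0.707]
ft_force: [5.5, 0.7, -2.8]
grip_width: 0.7
```

carry_out([
  [[-2, 0.1, 0], [0, 0, 0], 0],
  [[-2, 0.1, 0], [0, 0, 0], 0],
])

```text
time_s: 10.92
tcp_pos: [450.0, -224.8, 38.9]
tcp_rot: [-0.707, 0.012, -0.018, 0.707]
ft_force: [11.3, 0.3, -8.3]
grip_width: 0.0
```

carry_out([
  [[-2, 0.1, 0], [0, 0, 0], 0],
  [[-1, 0, 0], [0, 0, 0], 0],
])

```text
time_s: 11.08
tcp_pos: [450.1, -224.7, 39.0]
tcp_rot: [-0.707, 0.009, -0.019, 0.707]
ft_force: [13.3, -0.7, -11.7]
grip_width: 0.4
```

carry_out([
  [[6, -0.2, 0], [0, 0, 0], 0],
  [[6, -0.2, 0], [0, 0, 0], 0],
  [[8, 0, 0], [0, 0, 0], 0],
  [[0, 0, 0], [0, 0, 0], 0],
])

```text
time_s: 11.42
tcp_pos: [463.7, -225.0, 38.7]
tcp_rot: [0.707, -0.015, 0.015, -0.707]
ft_force: [0.5, -0.4, -0.7]
grip_width: 0.2
```

```bash
python3 look.py R5
```

```text
11.4167 [ 463.7 -225.    38.7] [ 0.5 -0.4 -0.7] 0.21587259899627778
```

View pics/R5.png

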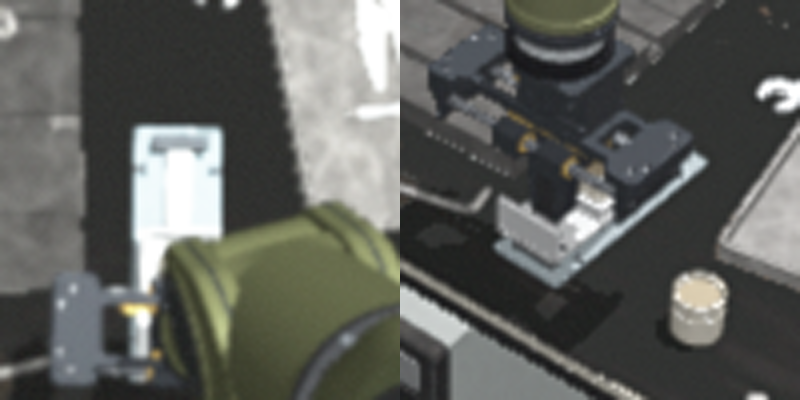

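carry_out([
  [[0, 0, 15], [0, 0, 0], 0],
  [[0, 0, 30], [0, 0, 0], 0],
  [[0, 0, 35], [0, 0, 0], 0],
  [[0, 10, 35], [0, 0, 0], 0],
  [[0, 35, 0], [0, 0, 0], 0],
])

```text
time_s: 11.93
tcp_pos: [464.1, -186.6, 158.3]
tcp_rot: [0.709, -0.016, 0.022, -0.705]
ft_force: [1.0, 1.0, 0.4]
grip_width: 0.5
```

carry_out([
  [[5, 40, 5], [0, 0, 0], 0],
  [[5, 40, 5], [0, 0, 0], 0],
  [[5, 40, 0], [0, 0, 0], 0],
  [[0, 40, 0], [0, 0, 0], 0],
  [[0, 40, 0], [0, 0, 0], 0],
])

```text
time_s: 12.35
tcp_pos: [476.8, 21.4, 163.8]
tcp_rot: [0.707, -0.015, 0.015, -0.707]
ft_force: [0.6, 0.1, -0.6]
grip_width: 0.5
```

```bash
python3 look.py R6; cat > run3.py <<'E'
from fit import *
t=ctrl.get_image("top");s=ctrl.get_image("scene");save(s,"sc6.png")
draw(t,"ft6.png",[(521,-226,-0.03,-86),(579.4,344,0.069,-11)],[(165,265,80,180),(165,265,290,390)])
draw(s,"fs6.png",[(521,-226,-0.03,-86),(579.4,344,0.069,-11)],[(190,270,270,370),(115,195,150,250)])
E
python3 run3.py
```

```text
12.35 [476.8  21.4 163.8] [ 0.6  0.1 -0.6] 0.5115131928109504
```

View pics/R6.png

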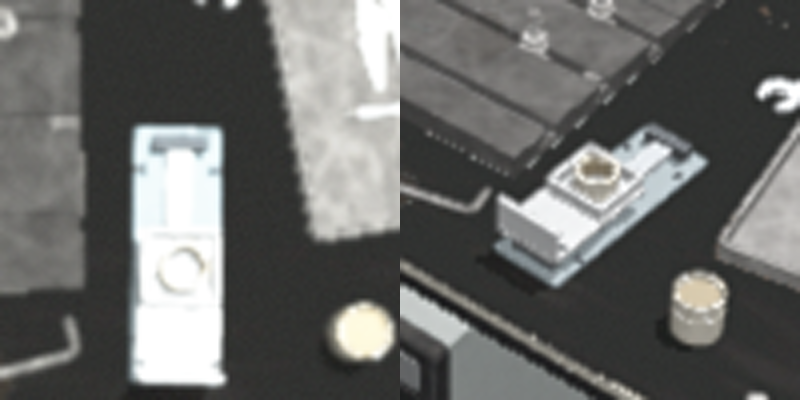

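View pics/ft6.png

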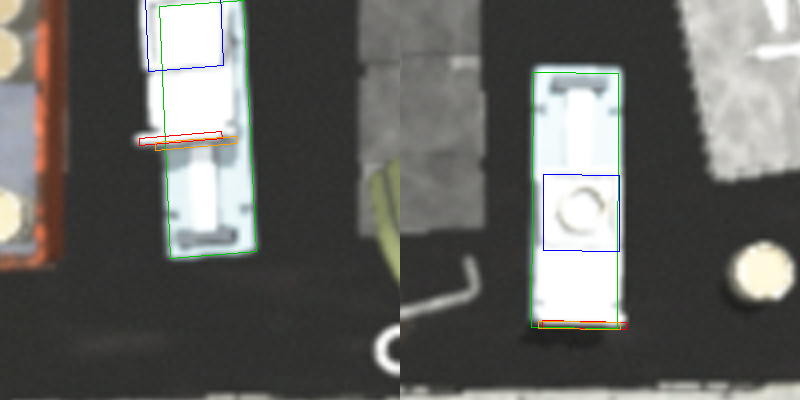

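View pics/fs6.png

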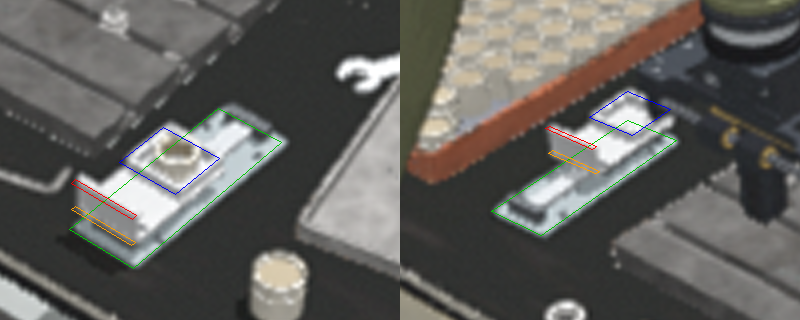

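```bash
cat > run4.py <<'E'
from fit import *
import pickle;t,s=pickle.load(open("im.pkl","rb"))
def m(p0,p1,name,r,c,z,sr):
    g0=cv2.cvtColor(p0["color"],cv2.COLOR_RGB2GRAY).astype(np.float32);g1=cv2.cvtColor(p1["color"],cv2.COLOR_RGB2GRAY).astype(np.float32)
    S=4
    T=cv2.resize(g0[r[0]:r[1],c[0]:c[1]],None,fx=S,fy=S,interpolation=cv2.INTER_CUBIC)
    I=cv2.resize(g1[sr[0]:sr[1],sr[2]:sr[3]],None,fx=S,fy=S,interpolation=cv2.INTER_CUBIC)
    res=cv2.matchTemplate(I,T,cv2.TM_CCOEFF_NORMED);_,v,_,l=cv2.minMaxLoc(res)
    a=np.array([c[0],r[0]],float)+[(c[1]-c[0])/2,(r[1]-r[0])/2];b=np.array([sr[2]+l[0]/S,sr[0]+l[1]/S])+[(c[1]-c[0])/2,(r[1]-r[0])/2]
    A=ray(p0,a,z);B=ray(p1,b,z);print(name,round(v,3),a,b,np.round(B-A,1),np.linalg.norm(B-A).round(1))
T=ctrl.get_image("top");Sn=ctrl.get_image("scene")
m(t,T,"R nest top",(180,201),(322,349),42,(185,245,310,360))
m(s,Sn,"R nest scene",(205,228),(315,343),42,(200,250,285,345))
m(s,Sn,"R lip scene",(217,236),(303,322),44,(205,260,280,325))
m(t,T,"L nest top",(184,208),(114,139),39,(155,215,105,150))
m(s,Sn,"L lip scene",(151,165),(172,188),41,(130,170,172,215))
for k,z in dict(tall_bush_mid=18,ring_mid=6,gauge_mid=16,paintbrush_mid=6,hex_key_mid=3,black_pen_mid=4,short_bush_mid=38,slide_loaded_nest=28).items():
    for r in ctrl.tip_of(k,Sn)[:1]: print(k,np.round(r["xy"],1),np.round(ray(Sn,r["xy"],z),1))
E
python3 run4.py
```

```text
R nest top 0.953 [335.5 190.5] [334.75 216.5 ] [-71.3   3.9   0. ] 71.4
R nest scene 0.726 [329.  216.5] [328.5 223. ] [-25.2 -15.9   0. ] 29.8
R lip scene 0.959 [312.5 226.5] [296.5  238.75] [-71.5   4.2   0. ] 71.7
L nest top 0.924 [126.5 196. ] [125.25 174.5 ] [59.9  4.9  0. ] 60.1
L lip scene 0.979 [180. 158.] [192.75 149.5 ] [65.2  4.6  0. ] 65.3
tall_bush_mid [337.3 262.2] [ 464.4 -348.4   18. ]
ring_mid [188.6 193.6] [421.7 214.5   6. ]
gauge_mid [371.9 293.3] [ 430.1 -482.5   16. ]
paintbrush_mid [232.6 208.7] [457.6  49.    6. ]
hex_key_mid [195.1 156.7] [587.3 358.    3. ]
black_pen_mid [220.1 210.7] [426.8  74.6   4. ]
short_bush_mid [315.2 231.3] [ 510.1 -236.8   38. ]
slide_loaded_nest [313.2 231.2] [ 515.8 -225.9   28. ]
```

View pics/sc6.png

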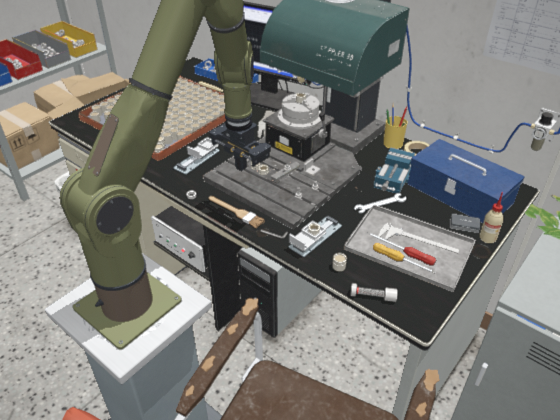

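```bash
cat > run5.py <<'E'
from fit import *
t=ctrl.get_image("top");s=ctrl.get_image("scene")
for n,lx in(("a",-86),("b",-82)):
  U=[(524.5,-226.5,-0.035,lx)]
  draw(t,f"ft7{n}.png",U,[(170,260,305,370)]);draw(s,f"fs7{n}.png",U,[(190,270,270,370)])
a=[cv2.imread(f"pics/{k}7{n}.png") for n in"ab" for k in("fs",)]
b=[cv2.imread(f"pics/{k}7{n}.png") for n in"ab" for k in("ft",)]
cv2.imwrite("pics/s7.png",cv2.hconcat(a));cv2.imwrite("pics/t7.png",cv2.hconcat(b))
E
python3 run5.py
```

```text
(no output)
```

View pics/s7.png

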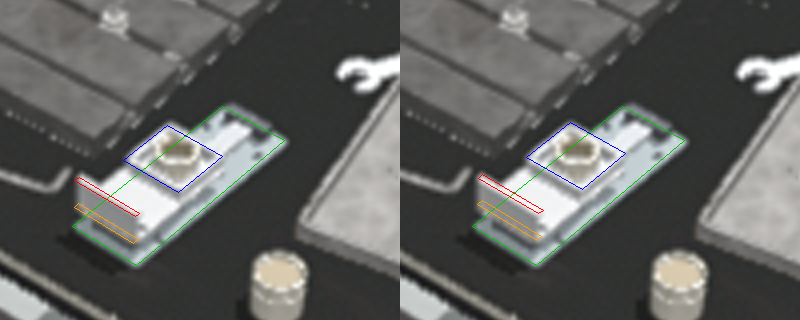

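View pics/t7.png

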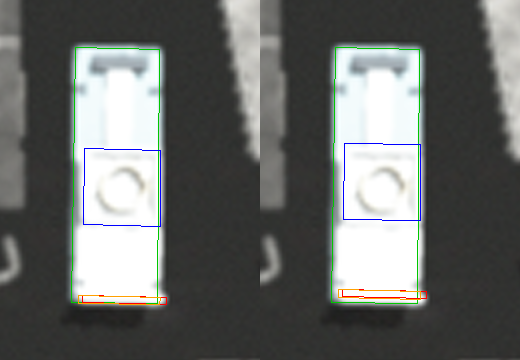

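```bash
python3 -c "
from rig import ctrl
print(ctrl.job_done(), ctrl.observe()['time_s'])"
```

```text
the job is handed in; nothing more can be done
the job is handed in; nothing more can be done
```

Both slides were moved and the job is handed in; the last arm move ended at about 12.4 s of the 43 s allowed. No verdict came back.

- **Empty slide (left):** I pushed it home with the closed fingertips. It slid at about 2.7 N, then stopped dead at TCP x 554.5 mm, where the force rose to about 20 N in x. The last picture agrees with it being fully home.
- **Loaded slide (right):** I hooked the closed fingertips behind its lip and drew it out at 2 to 3 N. It stopped dead at TCP x 450.0 mm, where the force rose to about 13 N in x. I then freed the finger backwards and lifted it clear.

**Last checks:**
- **Bush:** the last picture shows it sitting in its nest.
- **Loose things:** the tall bush, gauge, ring, brush and pen were found within about 14 mm of where they first were, roughly the scatter between the networks' own readings. The network gave a wrong place for the hex key, but it is in the picture by the right-hand unit as before. The arm was only low down at the two slides.
- **Robot:** it stands clear of everything, with the force reading near zero.

**Disagreements:**
- **Loaded slide's travel:** two picture comparisons gave about 71.5 mm against the nominal 75 mm, and the stop came about 6 mm earlier than I had expected. A third comparison matched poorly and I ignored it. The lip's position against its plate fits fully out, to within about 1 pixel (2 to 3 mm), so I relied on the hard stop and did not pull again.
- **Empty slide's travel:** it moved about 60 to 65 mm, so it may have started a little short of fully out.

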